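Pack the specimen carrier around its cold pack

ROBOT

A 7-joint arm with a two-finger parallel gripper is mounted at the origin on the work surface. World frame = base frame: x ahead of the robot, y to its left, z up, the work surface at z = 0. Lengths are in m, angles in rad, forces in N, time in s.
With the tool pointing down it reaches from about 0.35 to 0.9 m from the base axis. Payload 8.1 kg.
Tool frame: the origin (TCP) lies between the finger pads; the fingertips stand 11 mm ahead of it and the grasp point (between the pads) lies 8 mm behind it; z points along the fingers, y is the line along which they close (so a half turn about z gives the same grasp; the last joint's range is limited). The gripper opens to 85 mm and grips with 20 to 120 N. Pads are 22 mm wide; open, the fingers measure 114 mm over their backs; the gripper's body (76 mm by 85 mm) begins 54 mm behind the grasp point. The pads swing forward as they close: fully open they stand 13 mm farther back than shut.
Start: joints at [-1.448, 0.434, 0.025, 1.573, -0.012, 1.134, -0.075], TCP at [0.14, 0.609, 0.242] pointing down, gripper open.
Joint ranges: [-2.62, 2.62], [-0.44, 2.09], [-1.27, 1.32], [0.08, 2.57], [-1.32, 4.46], [0.12, 2], [-2.74, 2.74]. Speed limits (rad/s): [2.22, 2.22, 3.01, 3.01, 3.14, 3.14, 3.14].

INTERFACE

Orientations are given as a 3x3 rotation matrix whose columns are the frame's x, y, z axes.
In Python, from workcell import get_state, vision, job gives the robot as it stands. The module is installed in compiled form; this text tells all that it offers.
- The arm moves only by the tool apply_moves, never from a script. Its argument "deltas" is a list of rows, each a list of 7 numbers: the shift along the tool's x, y, z in m, then the turn, a rotation vector about the tool's x, y, z in rad, then the finger opening in m, from 0 to 0.0854. In form: [[dx, dy, dz, wx, wy, wz, fingers], ...]. A call has exactly 10 rows; each row is the pose to reach, as a shift and turn from the pose commanded when the call began, along the tool's axes at that moment; what a row does not reach only later rows make up. A row lasts 1/12 s, in which the tool goes at most 41.7 mm and 7.16 degrees, less where a joint would pass 70% of its speed; a pose out of reach is approached as far as the arm can. A call with a gripper value outside its range is refused whole. The fingers move at their own pace and stop on an object; "squeeze" is the grip in N (left out, the last holds). Time passes only in rows, so rows that repeat a pose let the fingers close, or fill a call up. It gives the time, the measured TCP pose, the force, the opening and the grip force at its end, in the units of the state.
- get_state(): the state, without advancing time (a new reading comes with each control period).
- vision.grab_frame(name): name is "side" or "top"; returns the picture (480x640x3 uint8, blue, green, red); there is no depth.
- vision.get_calibration(name): a dict with "intrinsics" (3x3 intrinsics, pixels), "distortion" ([k1, k2, p1, p2, k3] as OpenCV has them; the pictures are not rectified), "position" and "rotation" of the camera in the world. Camera axes: x right, y down, z forward; pixel columns grow to the right and rows downward; lengths in m; the calibration is good to about 2 mm. A picture is of the moment at which its call begins. get_calibration takes no time and is no camera call.
- job.hand_in(): hands the job in; it is judged then, once.
The state is a dict: "time": time; "joint_positions": joint angles; "dq": joint speeds; "joint_efforts": joint torques, N m; "position": TCP position; "ee_rot": TCP orientation; "force": force on the tool from outside, world axes, zero at the start; "moment": the same for the moment, N m; "width": finger opening in m; "grip_force": force on a finger pad.
Only numpy, scipy, OpenCV 4.12 (cv2) and the standard library are available. Lean on these libraries where they do the work, as an engineer would, in place of code of your own. Each camera call takes 0.05 s, during which the arm holds its last target. There are 200 camera calls.

TASK

Pack the blue specimen carrier for dispatch: swing up its wire divider and stand the three containers upright in the lower tier, one to a pocket - the amber bottle next to the cold pack, the slide mailer in the end pocket farthest from the cold pack, and the jar between those two. Then fold the divider fully down over them and lay the temperature logger flat, display up, on the divider directly above the slide mailer. Do not knock over or shift the wash bottle and the tape dispenser.

Things in the scene. Friction and masses are not known exactly. Their poses are not given: they have to be found in the camera images.
- carrier: Blue open tote fixed to the bench, 135 (x) x 300 (y) mm, walls 5 thick, 72 high, 12 mm square corner posts to 106. Origin: centre of its underside; x points from the robot to the hinge side. 4 pockets in a row, centres at x 0, y -108, -36, 36, 108 mm, each 69 (y) x 125 (x), parted by 3 mm walls 30 high. Things stand on foam pads, 8 mm above the bench. Cold pack in one end pocket, left or right.
- divider (a joint): Flap of 5 mm steel wires over all 4 pockets. 0 = down, level (may start a little raised); grows in rad as its front edge swings up and away from the robot, stop at 1.92. Hinge axis along the carrier's y at its x +62, 100 mm up; front edge 120 mm from it. Down, its wires' top is 102.5, their underside 97.5 mm above the bench. 250 g; stiff hinge: stays at any angle; about 3 N at the edge moves it.
- divider_handle (a point): Middle of the bar of the divider's lifting loop: round steel bar 7 mm thick, 72 mm long along the carrier's y, fixed 42 mm off the grid over its front edge (flap down: 142 mm above the bench). At flap angle a it lies at carrier x = 62 - 120 cos a + 42 sin a, height 100 + 120 sin a + 42 cos a (mm). Held, it turns between the fingers and may creep along them.
- pack: Cold pack: white ribbed plastic brick 100 x 54 x 78 mm with a round filler plug on top, fixed upright in one end pocket of the carrier. Origin: centre of its underside; axes as the carrier's.
- bottle: Small round amber glass bottle with narrower white screw cap and paper label: body 38 mm in diameter up to 56 mm, cap 26 mm in diameter, 78 mm tall in all, about 90 g. Starts upright on the bench. Origin: centre of its underside, z up its axis.
- jar: Squat wide white specimen jar with a full-width white lid: body 46 mm, lid (from 50 mm up) 48 mm in diameter, 66 mm tall, about 80 g. Starts upright on the bench. Origin: centre of its underside, z up its axis.
- mailer: Slide mailer: grey rectangular plastic box standing on its small end, 36 (its x) x 28 (its y) x 82 mm tall, about 60 g, dark seam near the top. Origin: centre of its underside, z up.
- logger: Temperature logger: flat white plastic box 46 (its x) x 72 (its y) x 20 mm high with a display and two buttons on its top face, about 70 g, lying flat on the bench. Origin: centre of its underside, z up.
- wash_bottle: Bystander: white squeeze bottle with a bent spout, 60 mm in diameter, 170 mm tall, standing behind the carrier. Origin: centre of its underside.
- tape_dispenser: Bystander: yellow desk tape dispenser 190 x 66 x 105 mm, 0.9 kg, standing behind the carrier. Origin: centre of its underside, x along its length.

How it is judged:
By the outcome, as a careful person would: the job done as asked, in the order asked, and still so for the second after the job is handed in, with the robot touching nothing.
It also fails if it takes over 138 s, if anything falls off the work surface, if the arm or the gripper's body presses on something with over 40 N, if the wrist force passes 120 N, or if a joint passes its speed limit or range.

## Working session

There is one attempt and no reset: what is moved stays moved. The work goes in short steps, Python scripts to look and compute and a tool call to move; the robot and the scene stay as the last step left them, time stands still between calls to the robot, and variables do not carry over. Pictures are saved under pics/ and viewed, at most 14 in all, crops included, and the job is handed in when it is done.

Besides the shell and the picture viewer there is one more tool, called after "Request:" as name(argument=value, ...) on one line, values as JSON. apply_moves: Moves the arm, as the interface text tells. Its arguments: {"type":"object","properties":{"deltas":{"type":"array","items":{"type":"array","items":{"type":"number"}}},"squeeze":{"type":"number"}},"required":["deltas"]}

```bash
mkdir -p pics; python3 - <<'E'
from workcell import get_state, vision
import cv2,numpy as np
np.set_printoptions(precision=4,suppress=True)
s=get_state();print(s)
for n in("side","top"):
    cv2.imwrite(f"pics/{n}0.png",vision.grab_frame(n));print(n,vision.get_calibration(n))
E
```

```text
{'time': 0.0, 'joint_positions': array([-1.4476,  0.4352,  0.025 ,  1.5741, -0.0116,  1.134 , -0.0751]), 'dq': array([ 0.0001,  0.    , -0.0001,  0.0006, -0.0007, -0.0005,  0.0007]), 'joint_efforts': array([  0.0007, -67.0475,   1.0255, -31.6203,   0.0157,   0.0127,
         0.    ]), 'position': array([0.1399, 0.6086, 0.2415]), 'ee_rot': array([[-0.9746,  0.224 , -0.0002],
       [ 0.224 ,  0.9746, -0.0016],
       [-0.0001, -0.0016, -1.    ]]), 'force': array([-0.0808, -0.2689, -0.546 ]), 'moment': array([-0.0255,  0.0448,  0.0946]), 'grip_force': 0.0, 'width': 0.08546338956401815}
side {'intrinsics': array([[581.2473,   0.    , 313.9934],
       [  0.    , 581.2473, 238.3568],
       [  0.    ,   0.    ,   1.    ]]), 'distortion': array([-0.034,  0.   ,  0.   ,  0.   ,  0.   ]), 'position': array([ 0.3223, -0.7267,  0.8825]), 'rotation': array([[ 0.9463, -0.2249,  0.2324],
       [-0.3233, -0.6758,  0.6624],
       [ 0.008 , -0.7019, -0.7122]])}
top {'intrinsics': array([[448.6778,   0.    , 316.8782],
       [  0.    , 448.6778, 230.97  ],
       [  0.    ,   0.    ,   1.    ]]), 'distortion': array([0.034, 0.   , 0.   , 0.   , 0.   ]), 'position': array([ 0.4162, -0.0106,  1.047 ]), 'rotation': array([[ 0.0203, -0.9823,  0.1864],
       [-0.9995, -0.0155,  0.0271],
       [-0.0237, -0.1868, -0.9821]])}
```

View pics/side0.png

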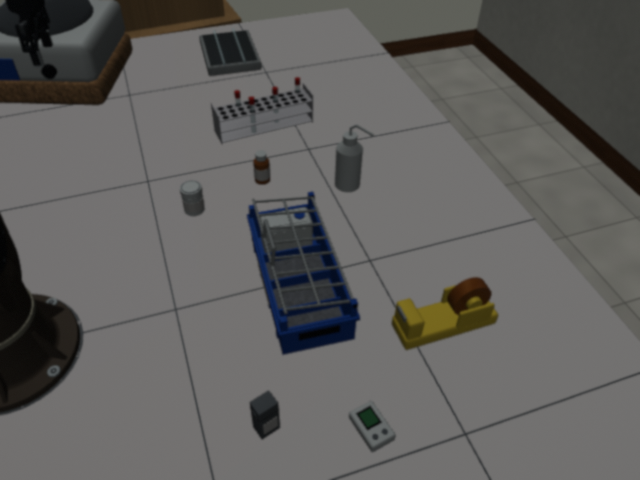

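View pics/top0.png

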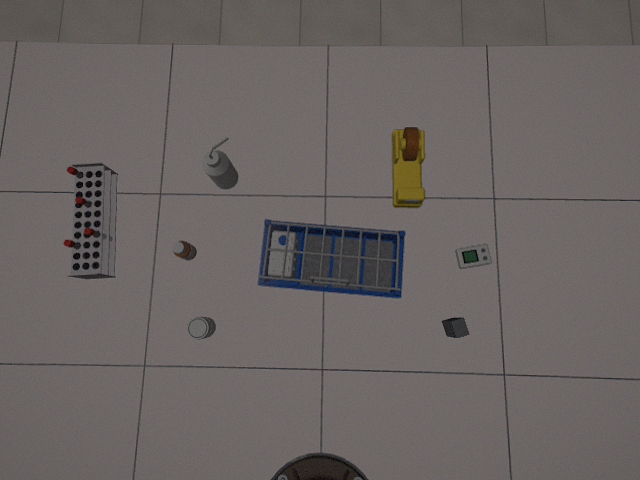

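The two views show the cold pack at the left (+y) end of the carrier (top px 282,255). The bottle is at about (185,250), the jar at (201,328), the mailer at (456,327) and the logger at (473,256). Wash bottle (222,170) and tape dispenser (408,167) stand behind. I'll make brightened crops to pick points.

```bash
cat > h.py <<'E'
import cv2,numpy as np
from workcell import get_state, vision
np.set_printoptions(precision=4,suppress=True)
CAL={n:vision.get_calibration(n) for n in("side","top")}
def ray(n,p):
    c=CAL[n];u=cv2.undistortPoints(np.array([[p]],float),c["intrinsics"],c["distortion"])[0,0]
    return c["position"],c["rotation"]@np.array([u[0],u[1],1.])
def onz(n,p,z):
    o,d=ray(n,p);return o+d*(z-o[2])/d[2]
def tri(ps,pt):
    o1,d1=ray("side",ps);o2,d2=ray("top",pt)
    t=np.linalg.lstsq(np.c_[d1,-d2],o2-o1,rcond=None)[0]
    a,b=o1+d1*t[0],o2+d2*t[1];return (a+b)/2,np.linalg.norm(a-b)
def proj(n,P):
    c=CAL[n];R=c["rotation"].T
    return cv2.projectPoints(np.atleast_2d(P).astype(float),cv2.Rodrigues(R)[0],-R@c["position"],c["intrinsics"],c["distortion"])[0][:,0]
def bright(im,g=.5): return (255*(im/255.)**g).astype(np.uint8)
E
python3 - <<'E'
from h import *
s=cv2.imread("pics/side0.png");t=cv2.imread("pics/top0.png")
def crop(im,x,y,w,h,k): return cv2.resize(bright(im[y:y+h,x:x+w]),None,fx=k,fy=k,interpolation=cv2.INTER_CUBIC)
A=crop(t,250,210,160,100,5)  # 800x500
cv2.imwrite("pics/ctop.png",A)
B=crop(s,230,180,140,180,3.3333333)
cv2.imwrite("pics/cside.png",B)
# blobs
for n,im in(("side",s),("top",t)):
    hsv=cv2.cvtColor(im,cv2.COLOR_BGR2HSV)
    for nm,lo,hi in(("blue",(110,150,40),(128,255,255)),("amber",(3,110,30),(18,255,255)),("green",(50,90,20),(90,255,255))):
        m=cv2.inRange(hsv,lo,hi);k,_,st,ce=cv2.connectedComponentsWithStats(m)
        for i in range(1,k):
            if st[i,4]>25: print(n,nm,st[i],ce[i])
# mailer, jar, bottle, logger 4-tile
T=[crop(t,430,305,50,40,8),crop(t,445,235,50,40,8),crop(t,165,230,50,40,8),crop(t,178,308,50,40,8)]
cv2.imwrite("pics/tiles_t.png",np.vstack([np.hstack(T[:2])[:300],np.hstack(T[2:])[:300]]))
T=[crop(s,235,385,60,45,6.6667),crop(s,340,395,60,60,6.6667)[:300],crop(s,232,145,60,45,6.6667),crop(s,165,175,60,45,6.6667)]
cv2.imwrite("pics/tiles_s.png",np.vstack([np.hstack(T[:2]),np.hstack(T[2:])]))
E
```

```text
side blue [  0  59  18  20 292] [ 7.0411 69.2945]
side blue [304 200  10   9  41] [309.3902 204.9024]
side blue [ 248  206  111  147 2520] [297.7401 307.7044]
side blue [295 213   9   5  37] [299.1892 214.8378]
side blue [313 212   6  10  30] [315.8    216.5333]
side blue [318 226   7  10  34] [321.2353 230.6176]
side blue [324 239   7  12  39] [326.7179 244.4872]
side blue [303 240  18  13 141] [312.4113 247.0213]
side blue [276 248  23   8 104] [287.4327 251.7981]
side blue [330 254   6  11  35] [332.4286 259.1714]
side blue [336 269   7  13  44] [338.7727 275.3409]
side blue [311 270  22  13 152] [321.3355 274.9211]
side blue [279 274  29  13 229] [293.1747 279.9956]
side blue [342 285  15  20  83] [348.4458 296.1566]
side blue [321 287  20  15  71] [333.3099 296.7183]
side amber [   0    0  240  103 5858] [125.1497  45.7033]
side amber [384  31  90  25 882] [428.8265  42.5862]
side amber [254 159  14  11 112] [260.8304 164.5089]
side amber [448 278  42  35 826] [467.7978 292.9685]
side green [359 408  20  20 227] [368.4626 417.6035]
top blue [279 236   7   9  28] [282.2143 239.7143]
top blue [270 280  26   8  77] [283.3377 283.2727]
top blue [302 285  25   6  49] [314.102  287.4694]
top amber [402 128  17  33 450] [410.6911 143.5422]
top amber [174 241  16  16  64] [183.3125 250.4531]
top green [464 250  13  13 123] [469.8537 256.1545]
```

View pics/ctop.png

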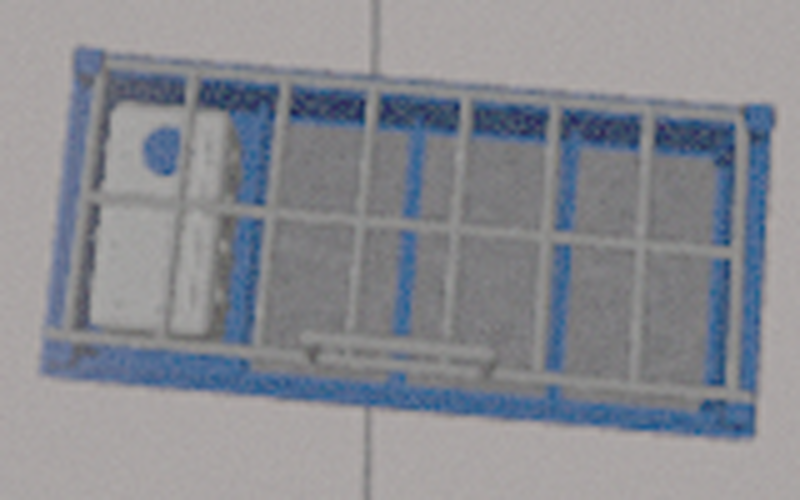

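View pics/cside.png

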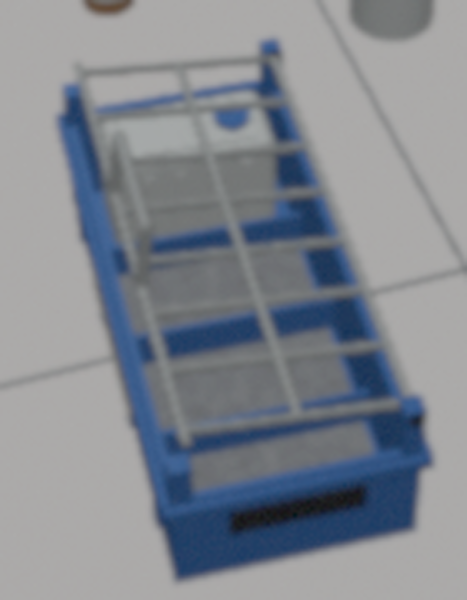

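View pics/tiles_t.png

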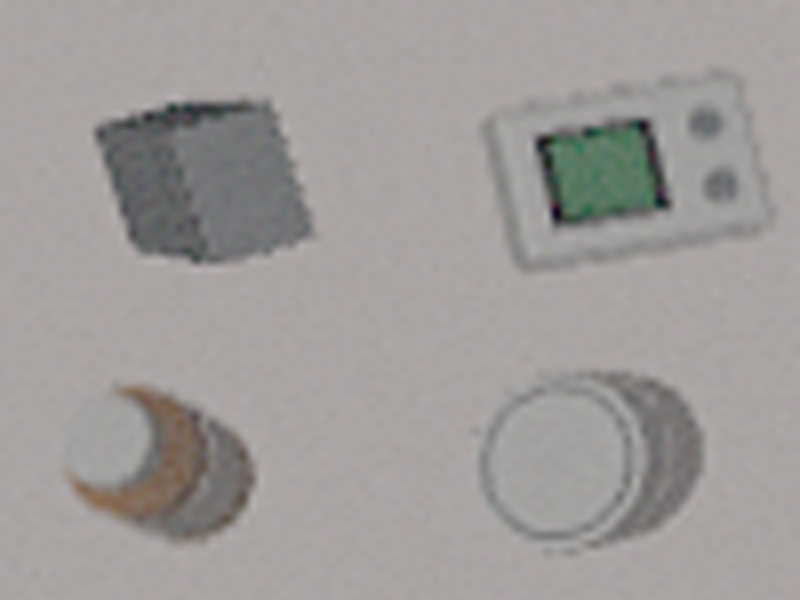

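View pics/tiles_s.png

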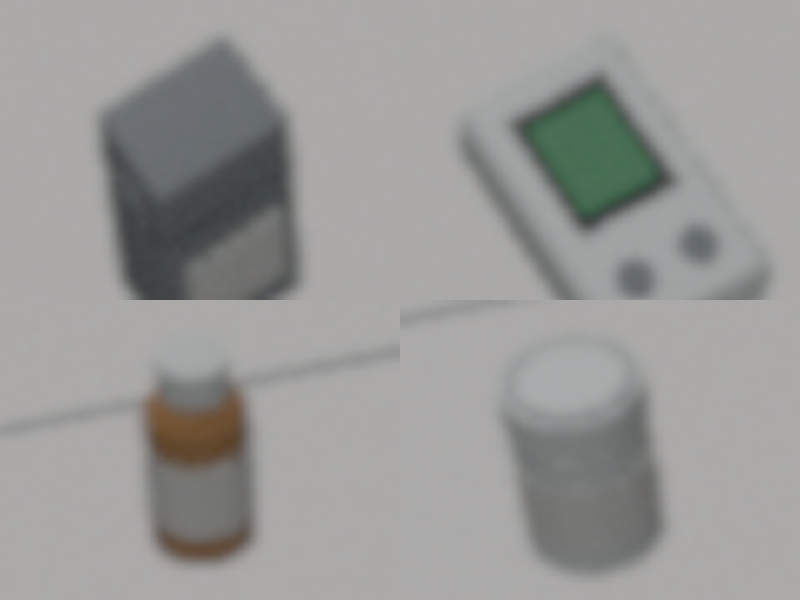

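Crop points are clear: the carrier post tops, wire grid and handle bar (top px about 330,281) are visible, and the flap looks slightly raised. The mailer, logger, bottle and jar tops are all distinct, so I triangulate next.

```bash
python3 - <<'E'
from h import *
def px(X,Y,k,x0,y0): return ((X+.5)/k-.5+x0,(Y+.5)/k-.5+y0)
ct=lambda X,Y:px(X,Y,5,250,210); cs=lambda X,Y:px(X,Y,10/3,230,180)
P={}
def pr(n,s,t,z=None):
    p,e=tri(s,t);print(n,p,"gap",e.round(4), "" if z is None else onz("top",t,z)[:2], "" if z is None else onz("side",s,z)[:2]);P[n]=p
pr("postHL",cs(270,46),ct(89,60),.106)
pr("postHR",cs(412,403),ct(758,117),.106)
print("frontposts side",onz("side",cs(72,92),.106),onz("side",cs(175,465),.106))
pr("handleL",cs(117,132),ct(305,338)); pr("handleR",cs(148,230),ct(492,355))
pr("edgeL",cs(78,68),ct(50,332)); pr("edgeR",cs(185,438),ct(750,398))
a=px;tt=lambda X,Y:px(X,Y,8,430,305)
ms=lambda X,Y:px(X,Y,20/3,235,385)
cc=[]
for n,s,t in(("m1",ms(105,118),tt(178,122)),("m2",ms(222,40),tt(268,102)),("m3",ms(285,118),tt(313,235)),("m4",ms(165,198),tt(205,262))): pr(n,s,t,.082)
lt=lambda X,Y:px(X-400,Y,8,445,235)
print("log top",[onz("top",lt(*q),.02)[:2] for q in((490,118),(738,75),(770,225),(525,268))])
pr("green",px(597-400,153,20/3,340,395),lt(604,172),.02)
ls=lambda X,Y:px(X-400,Y,20/3,340,395)
pr("but1",ls(698,243),lt(706,122),.02);pr("but2",ls(635,277),lt(722,184),.02)
pr("cap",px(192,355-300,20/3,232,145),px(110,437-300,8,165,230),.078)
pr("jar",px(570-400,382-300,20/3,165,175),px(557-400,465-300,8,178,308),.066)
hy=P["postHL"]-P["postHR"];print("yaw",np.arctan2(-hy[0],hy[1]),np.linalg.norm(hy[:2]))
print("wash base",onz("top",(226,178),.0),"tape", [onz("top",q,.05)[:2] for q in((393,205),(425,205),(394,130))])
E
```

```text
postHL [0.6132 0.1228 0.1023] gap 0.0025 [0.6136 0.1221] [0.6105 0.1187]
postHR [ 0.5929 -0.1639  0.1031] gap 0.0019 [ 0.5933 -0.1637] [ 0.5909 -0.166 ]
frontposts side [0.4857 0.1164 0.106 ] [ 0.4652 -0.1651  0.106 ]
handleL [0.4913 0.0247 0.1544] gap 0.0013  
handleR [ 0.4867 -0.0497  0.1525] gap 0.0001  
edgeL [0.4953 0.1335 0.1082] gap 0.0025  
edgeR [ 0.4737 -0.1571  0.1146] gap 0.0012  
m1 [ 0.3978 -0.2728  0.0635] gap 0.0348 [ 0.4151 -0.2695] [ 0.3791 -0.2818]
m2 [ 0.4139 -0.2851  0.1055] gap 0.0136 [ 0.4208 -0.2929] [ 0.4097 -0.2711]
m3 [ 0.4019 -0.3008  0.0974] gap 0.0287 [ 0.3873 -0.3028] [ 0.4179 -0.2948]
m4 [ 0.3841 -0.2856  0.0463] gap 0.0114 [ 0.3798 -0.275 ] [ 0.3869 -0.3052]
log top [array([ 0.5735, -0.3011]), array([ 0.5871, -0.3714]), array([ 0.5442, -0.3782]), array([ 0.5306, -0.3093])]
green [ 0.5583 -0.3332  0.0176] gap 0.001 [ 0.5585 -0.3325] [ 0.5571 -0.3343]
but1 [ 0.5727 -0.3624  0.0176] gap 0.0022 [ 0.5734 -0.3618] [ 0.5709 -0.3633]
but2 [ 0.5549 -0.3657  0.0183] gap 0.002 [ 0.5557 -0.3654] [ 0.5534 -0.3664]
cap [0.5591 0.3201 0.0766] gap 0.0027 [0.5603 0.3194] [0.5573 0.3183]
jar [0.3858 0.27   0.0617] gap 0.0007 [0.3863 0.2687] [0.3852 0.2649]
yaw -0.07071184838693288 0.28746554556823706
wash base [0.7429 0.2426 0.    ] tape [array([ 0.6683, -0.1552]), array([ 0.6693, -0.2273]), array([ 0.8495, -0.1592])]
```

```bash
cat >> h.py <<'E'
YAW=-.0707;C=np.array([.5405,-.0180,0])
XD=np.array([np.cos(YAW),np.sin(YAW),0]);YD=np.array([-np.sin(YAW),np.cos(YAW),0])
def car(x,y,z): return C+(x*XD+y*YD)/1000+np.array([0,0,z/1000])
E
python3 - <<'E'
from h import *
def draw(n,x,y,w,h,k):
    im=cv2.imread(f"pics/{n}0.png");im=cv2.resize(bright(im[y:y+h,x:x+w]),None,fx=k,fy=k,interpolation=cv2.INTER_CUBIC)
    def pl(pts,c):
        q=((proj(n,pts)-[x-.5,y-.5])*k-.5).round().astype(int);cv2.polylines(im,[q.reshape(-1,1,2)],True,c,1)
    for sx in(-1,1):
        for sy in(-1,1):
            pl([car(sx*a,sy*b,106) for a,b in((55.5,138),(67.5,138),(67.5,150),(55.5,150))],(0,0,255))
    pl([car(a,b,0) for a,b in((-67.5,-150),(67.5,-150),(67.5,150),(-67.5,150))],(0,255,255))
    pl([car(a,b,72) for a,b in((-67.5,-150),(67.5,-150),(67.5,150),(-67.5,150))],(0,255,0))
    return im
A=draw("top",250,210,160,100,4);B=draw("side",240,190,125,170,600/170)
A=cv2.resize(A,(640,400))[:, :]
cv2.imwrite("pics/ov_t.png",A);cv2.imwrite("pics/ov_s.png",B)
E
```

```text
(no output)
```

View pics/ov_s.png

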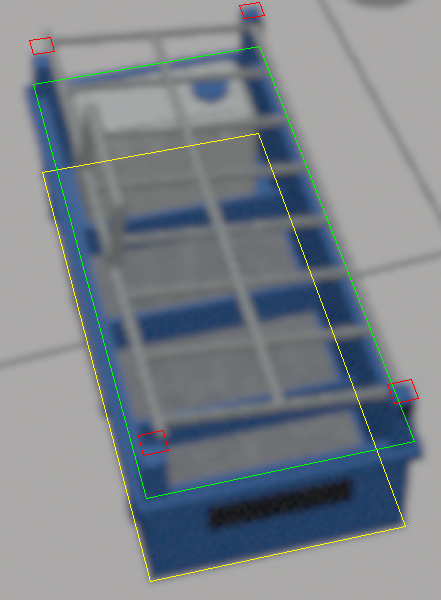

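View pics/ov_t.png

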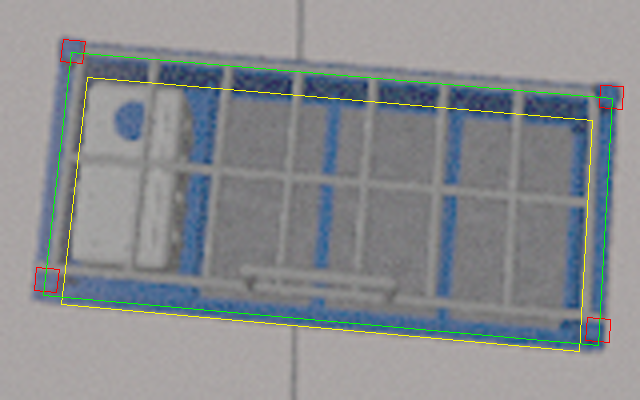

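The overlay fits: the carrier base outline lands on the image to about 2 mm, with a small rim around the top. The handle triangulates to carrier (-52, 2, 154), which matches a flap angle of about 0.11 rad. Next I move over the handle.

```bash
cat >> h.py <<'E'
from scipy.spatial.transform import Rotation as Ro
def plan(wps):
    """wps: (world TCP xyz, world angle of tool y, deg); prints deltas from the present pose"""
    s=get_state();R=s["ee_rot"];print("t",s["time"].__round__(2),"TCP",s["position"],"F",s["force"],"w",round(s["width"],4),"gf",round(s["grip_force"],1))
    for p,a in wps:
        a=np.radians(a);y=np.array([np.cos(a),np.sin(a),0]);z=np.array([0,0,-1.]);T=np.c_[np.cross(y,z),y,z]
        print((R.T@(np.array(p)-s["position"])).round(4),Ro.from_matrix(R.T@T).as_rotvec().round(4))
def flap(a): return 62-120*np.cos(a)+42*np.sin(a),100+120*np.sin(a)+42*np.cos(a)
YA=np.degrees(YAW)
E
python3 -c "
from h import *
x,z=flap(.11);p=car(x,1,z);print(p)
plan([(p+[0,0,.09],YA),(p-[0,0,.008],YA)])"
```

```text
[ 0.488  -0.0133  0.1549]
t 0.1 TCP [0.1399 0.6087 0.2416] F [-0.405  -0.0701 -0.2274] w 0.0855 gf 0.0
[-0.4786 -0.5282 -0.0025] [-0.001   0.0011  1.4156]
[-0.4786 -0.5281  0.0955] [-0.001   0.0011  1.4156]
```

Request:
apply_moves(deltas=[[-0.02, -0.02, 0, 0, 0, 0.1, 0.045], [-0.05, -0.055, 0, 0, 0, 0.2, 0.045], [-0.08, -0.085, 0, 0, 0, 0.3, 0.045], [-0.11, -0.115, 0, 0, 0, 0.4, 0.045], [-0.14, -0.145, 0, 0, 0, 0.5, 0.045], [-0.17, -0.175, 0, 0, 0, 0.6, 0.045], [-0.2, -0.21, 0, 0, 0, 0.7, 0.045], [-0.225, -0.24, 0, 0, 0, 0.8, 0.045], [-0.25, -0.27, 0, 0, 0, 0.88, 0.045], [-0.27, -0.295, 0, 0, 0, 0.95, 0.045]], squeeze=40)

```text
time: 0.93
position: [0.3375, 0.2587, 0.2422]
ee_rot: [[-0.38, 0.925, -0.0], [0.925, 0.38, -0.0], [0.0, -0.0, -1.0]]
force: [1.4, 1.3, 0.8]
width: 0.0449
grip_force: 0.0
```

```bash
python3 -c "
from h import *
x,z=flap(.11);p=car(x,1,z);print(get_state()['joint_positions'])
plan([(p+[0,0,.09],YA),(p-[0,0,.008],YA)])"
```

```text
[-1.1014  0.0972  0.3545  2.0494 -0.0401  1.0015 -0.3367]
t 0.93 TCP [0.3375 0.2587 0.2422] F [1.3923 1.269  0.7556] w 0.0449 gf 0.0
[-0.3088  0.0358 -0.0027] [-0.0002 -0.      0.4608]
[-0.3088  0.0358  0.0953] [-0.0002 -0.      0.4608]
```

Request:
apply_moves(deltas=[[-0.04, 0.005, 0, 0, 0, 0.08, 0.045], [-0.08, 0.01, 0, 0, 0, 0.16, 0.045], [-0.12, 0.014, 0, 0, 0, 0.24, 0.045], [-0.16, 0.018, 0, 0, 0, 0.32, 0.045], [-0.2, 0.023, 0, 0, 0, 0.39, 0.045], [-0.24, 0.028, 0, 0, 0, 0.461, 0.045], [-0.275, 0.032, 0, 0, 0, 0.461, 0.045], [-0.3, 0.035, 0, 0, 0, 0.461, 0.045], [-0.309, 0.036, 0, 0, 0, 0.461, 0.045], [-0.309, 0.036, 0, 0, 0, 0.461, 0.045]])

```text
time: 1.77
position: [0.4896, -0.0125, 0.2422]
ee_rot: [[0.07, 0.998, 0.0], [0.998, -0.07, -0.001], [-0.001, 0.0, -1.0]]
force: [0.3, 0.6, 0.2]
width: 0.0448
grip_force: 0.0
```

```bash
python3 -c "
from h import *
x,z=flap(.11);p=car(x,1,z)
print(get_state()['joint_positions']);plan([(p-[0,0,.008],YA)])
cv2.imwrite('pics/h1.png',cv2.resize(bright(vision.grab_frame('side')[130:330,200:400]),(600,600),interpolation=cv2.INTER_CUBIC))"
```

```text
[-0.6212  0.2324  0.6592  1.9325 -0.1639  1.0302  0.0396]
t 1.77 TCP [ 0.4896 -0.0125  0.2422] F [0.3467 0.5603 0.1718] w 0.0448 gf 0.0
[-0.0008 -0.0015  0.0952] [0.0001 0.0011 0.0006]
```

View pics/h1.png

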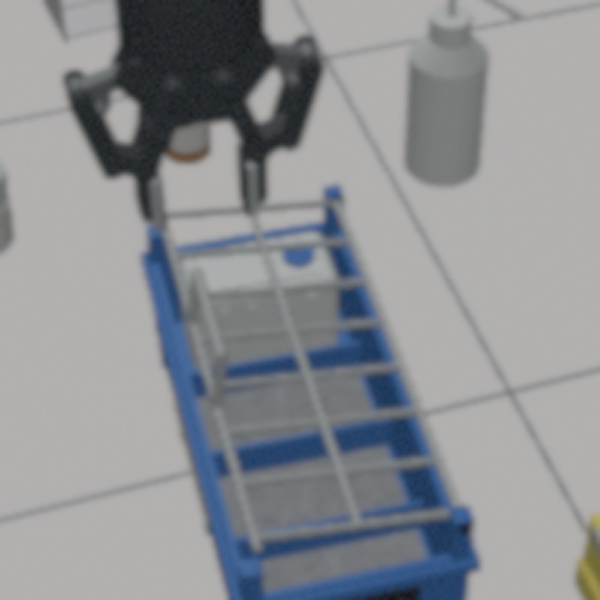

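The gripper is above the handle with its fingers straddling the bar's line. Descending and gripping.

Request:
apply_moves(deltas=[[-0.001, -0.001, 0.025, 0, 0, 0, 0.045], [-0.001, -0.001, 0.05, 0, 0, 0, 0.045], [-0.001, -0.001, 0.07, 0, 0, 0, 0.045], [-0.001, -0.001, 0.085, 0, 0, 0, 0.045], [-0.001, -0.001, 0.094, 0, 0, 0, 0.045], [-0.001, -0.001, 0.094, 0, 0, 0, 0.0], [-0.001, -0.001, 0.094, 0, 0, 0, 0.0], [-0.001, -0.001, 0.094, 0, 0, 0, 0.0], [-0.001, -0.001, 0.094, 0, 0, 0, 0.0], [-0.001, -0.001, 0.094, 0, 0, 0, 0.0]])

```text
time: 2.65
position: [0.4896, -0.0106, 0.1494]
ee_rot: [[0.066, 0.998, 0.003], [0.998, -0.066, 0.001], [0.001, 0.003, -1.0]]
force: [4.2, 1.9, -1.8]
width: 0.0053
grip_force: 38.9
```

```bash
python3 -c "
from h import *
s=get_state();p=s['position'];R=s['ee_rot'];x0,z0=flap(.11);print(p,s['width'],s['grip_force'],s['force'],(p-C)@XD)
for a in np.r_[.11,np.arange(.3,1.86,.2),1.85,1.88]:
    x,z=flap(a);d=((x-x0)*XD+[0,0,z-z0])/1000;print(round(a,2),(R.T@d).round(3))"
```

```text
[ 0.4896 -0.0106  0.1494] 0.005344268054387352 38.933778405189514 [ 4.1595  1.9419 -1.7592] -0.051297911713636846
0.11 [0. 0. 0.]
0.3 [-0.     0.013 -0.021]
0.5 [-0.     0.03  -0.039]
0.7 [-0.     0.05  -0.054]
0.9 [-0.     0.073 -0.065]
1.1 [-0.     0.098 -0.071]
1.3 [-0.001  0.123 -0.072]
1.5 [-0.001  0.148 -0.067]
1.7 [-0.001  0.172 -0.058]
1.85 [-0.001  0.188 -0.048]
1.88 [-0.001  0.191 -0.046]
```

Request:
apply_moves(deltas=[[0, 0.005, -0.01, 0, 0, 0, 0], [0, 0.013, -0.021, 0, 0, 0, 0], [0, 0.021, -0.031, 0, 0, 0, 0], [0, 0.03, -0.039, 0, 0, 0, 0], [0, 0.04, -0.047, 0, 0, 0, 0], [0, 0.05, -0.054, 0, 0, 0, 0], [0, 0.061, -0.06, 0, 0, 0, 0], [0, 0.073, -0.065, 0, 0, 0, 0], [0, 0.085, -0.0685, 0, 0, 0, 0], [0, 0.098, -0.071, 0, 0, 0, 0]])

```text
time: 3.48
position: [0.585, -0.0173, 0.2203]
ee_rot: [[0.066, 0.998, -0.002], [0.998, -0.066, 0.001], [0.001, -0.002, -1.0]]
force: [-2.9, 1.1, -1.0]
width: 0.0053
grip_force: 40.5
```

Request:
apply_moves(deltas=[[0, 0.012, -0.001, 0, 0, 0, 0], [0, 0.025, -0.001, 0, 0, 0, 0], [0, 0.037, 0.001, 0, 0, 0, 0], [0, 0.05, 0.004, 0, 0, 0, 0], [0, 0.062, 0.008, 0, 0, 0, 0], [0, 0.074, 0.013, 0, 0, 0, 0], [0, 0.082, 0.018, 0, 0, 0, 0], [0, 0.089, 0.022, 0, 0, 0, 0], [0, 0.091, 0.024, 0, 0, 0, 0], [0, 0.091, 0.024, 0, 0, 0, 0]])

```text
time: 4.32
position: [0.6779, -0.0238, 0.1956]
ee_rot: [[0.066, 0.998, 0.002], [0.998, -0.066, -0.0], [-0.0, 0.002, -1.0]]
force: [4.1, -0.2, 2.3]
width: 0.0053
grip_force: 42.5
```

```bash
python3 -c "
from h import *
plan([])
a=bright(vision.grab_frame('side')[130:360,200:420]);b=bright(vision.grab_frame('top')[180:310,240:420])
cv2.imwrite('pics/h2.png',np.hstack([cv2.resize(a,(400,418)),cv2.resize(b,(400,418))]))"
```

```text
t 4.32 TCP [ 0.6779 -0.0238  0.1956] F [ 4.1475 -0.1555  2.3014] w 0.0053 gf 42.5
```

View pics/h2.png

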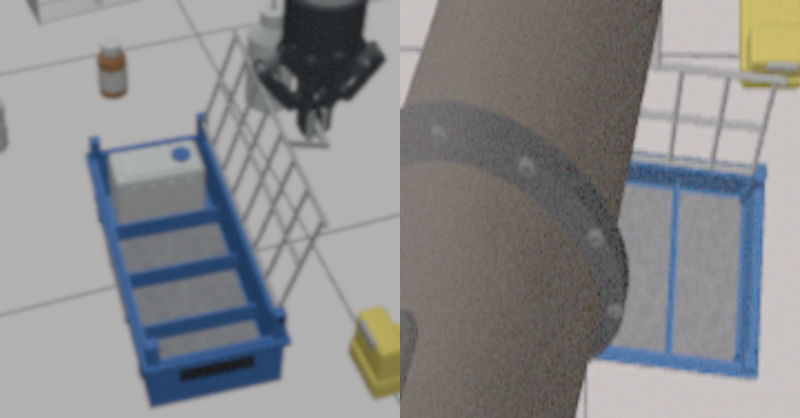

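The flap now stands past vertical with the gripper on the bar. Release, lift, and head for the bottle.

Request:
apply_moves(deltas=[[0, 0, 0, 0, 0, 0, 0.03], [0, 0, 0, 0, 0, 0, 0.03], [0, 0, 0, 0, 0, 0, 0.03], [0, 0, -0.02, 0, 0, 0, 0.03], [0, 0, -0.05, 0, 0, 0, 0.03], [0, 0, -0.08, 0, 0, 0, 0.05], [0.02, -0.01, -0.09, 0, 0, 0, 0.07], [0.055, -0.02, -0.09, 0, 0, 0, 0.07], [0.09, -0.035, -0.09, 0, 0, 0, 0.07], [0.125, -0.05, -0.09, 0, 0, 0, 0.07]])

```text
time: 5.25
position: [0.634, 0.1053, 0.2853]
ee_rot: [[0.067, 0.998, -0.001], [0.998, -0.067, 0.0], [0.0, -0.001, -1.0]]
force: [0.3, -0.0, 0.6]
width: 0.0705
grip_force: 0.0
```

```bash
python3 -c "
from h import *
plan([((.559,.319,.15),YA),((.559,.319,.034),YA)])"
```

```text
t 5.25 TCP [0.634  0.1053 0.2853] F [ 0.3229 -0.0111  0.5867] w 0.0705 gf 0.0
[ 0.2081 -0.0891  0.1354] [-0.0006 -0.0002  0.0034]
[ 0.2081 -0.0891  0.2514] [-0.0006 -0.0002  0.0034]
```

Request:
apply_moves(deltas=[[0.03, -0.015, 0.01, 0, 0, 0, 0.07], [0.065, -0.03, 0.025, 0, 0, 0, 0.07], [0.1, -0.045, 0.045, 0, 0, 0, 0.07], [0.135, -0.06, 0.07, 0, 0, 0, 0.07], [0.165, -0.072, 0.09, 0, 0, 0, 0.07], [0.19, -0.083, 0.11, 0, 0, 0, 0.07], [0.208, -0.089, 0.13, 0, 0, 0.003, 0.07], [0.208, -0.089, 0.135, 0, 0, 0.003, 0.07], [0.208, -0.089, 0.135, 0, 0, 0.003, 0.07], [0.208, -0.089, 0.135, 0, 0, 0.003, 0.07]])

```text
time: 6.08
position: [0.5601, 0.3166, 0.1504]
ee_rot: [[0.07, 0.998, -0.0], [0.998, -0.07, -0.001], [-0.001, -0.0, -1.0]]
force: [0.1, -0.3, -0.0]
width: 0.0699
grip_force: 0.0
```

```bash
python3 -c "
from h import *
plan([((.559,.319,.034),YA)])
s=get_state();a=vision.grab_frame('side');b=vision.grab_frame('top')
a=bright(a[80:230,170:370]);b=bright(b[150:350,110:350])
cv2.imwrite('pics/b1.png',np.hstack([cv2.resize(a,(400,300)),cv2.resize(b,(360,300))]))"
```

```text
t 6.08 TCP [0.5601 0.3166 0.1504] F [ 0.0842 -0.2776 -0.012 ] w 0.0699 gf 0.0
[ 0.0025 -0.0013  0.1164] [-0.0001  0.0013  0.0007]
```

View pics/b1.png

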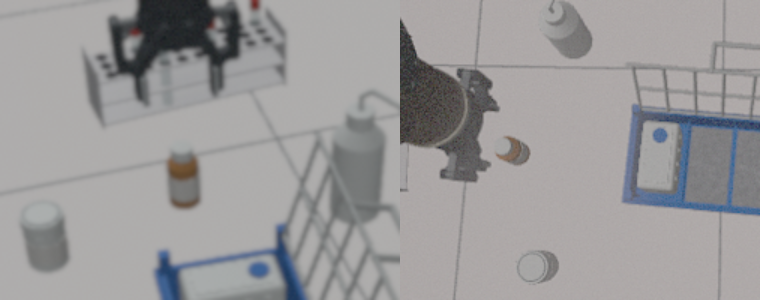

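```bash
python3 -c "
from h import *
for P in ([.5601,.3166,.14],[.559,.319,.078]):
    print((proj('top',P)-[110,150])*1.5+[400,0],(proj('side',P)-[170,80])*2)"
```

```text
[[489.6966 138.2933]] [[180.3844 100.5807]]
[[502.7017 145.8873]] [[182.0094 144.9923]]
```

Request:
apply_moves(deltas=[[0.001, -0.002, 0.03, 0, 0, 0, 0.07], [0.001, -0.002, 0.06, 0, 0, 0, 0.07], [0.001, -0.002, 0.085, 0, 0, 0, 0.07], [0.001, -0.002, 0.105, 0, 0, 0, 0.07], [0.001, -0.002, 0.116, 0, 0, 0, 0.07], [0.001, -0.002, 0.116, 0, 0, 0, 0.0], [0.001, -0.002, 0.116, 0, 0, 0, 0.0], [0.001, -0.002, 0.116, 0, 0, 0, 0.0], [0.001, -0.002, 0.116, 0, 0, 0, 0.0], [0.001, -0.002, 0.116, 0, 0, 0, 0.0]], squeeze=30)

```text
time: 7.02
position: [0.5593, 0.3193, 0.0361]
ee_rot: [[0.069, 0.998, 0.003], [0.998, -0.069, 0.001], [0.002, 0.002, -1.0]]
force: [-0.3, -1.4, 6.3]
width: 0.037
grip_force: 31.1
```

```bash
python3 -c "
from h import *
print(car(-4,36,0));plan([(car(-4,36,180),YA),(car(-4,36,44),YA)])"
```

```text
[0.5391 0.0182 0.    ]
t 7.02 TCP [0.5593 0.3193 0.0361] F [-0.2606 -1.3964  6.2687] w 0.037 gf 31.1
[-0.3015  0.001  -0.1444] [ 0.0025 -0.0017  0.0014]
[-0.3018  0.0007 -0.0084] [ 0.0025 -0.0017  0.0014]
```

Request:
apply_moves(deltas=[[0, 0, -0.03, 0, 0, 0, 0], [0, 0, -0.065, 0, 0, 0, 0], [-0.01, 0, -0.1, 0, 0, 0, 0], [-0.035, 0, -0.13, 0, 0, 0, 0], [-0.07, 0, -0.14, 0, 0, 0, 0], [-0.105, 0, -0.144, 0, 0, 0, 0], [-0.14, 0, -0.144, 0, 0, 0, 0], [-0.175, 0, -0.144, 0, 0, 0, 0], [-0.21, 0, -0.144, 0, 0, 0, 0], [-0.245, 0, -0.144, 0, 0, 0, 0]])

```text
time: 7.85
position: [0.5407, 0.0731, 0.179]
ee_rot: [[0.069, 0.998, 0.001], [0.998, -0.069, 0.001], [0.001, 0.001, -1.0]]
force: [0.5, 0.2, -0.2]
width: 0.0369
grip_force: 30.7
```

Request:
apply_moves(deltas=[[-0.03, 0, 0, 0, 0, 0, 0], [-0.05, 0, 0, 0, 0, 0, 0], [-0.057, 0, 0, 0, 0, 0, 0], [-0.057, 0, 0.02, 0, 0, 0, 0], [-0.057, 0, 0.045, 0, 0, 0, 0], [-0.057, 0, 0.07, 0, 0, 0, 0], [-0.057, 0, 0.09, 0, 0, 0, 0], [-0.057, 0, 0.1, 0, 0, 0, 0], [-0.057, 0, 0.11, 0, 0, 0, 0], [-0.057, 0, 0.11, 0, 0, 0, 0]])

```text
time: 8.68
position: [0.5367, 0.0182, 0.0672]
ee_rot: [[0.068, 0.998, -0.002], [0.998, -0.068, -0.0], [-0.0, -0.002, -1.0]]
force: [0.0, 0.1, -0.9]
width: 0.0369
grip_force: 30.7
```

```bash
python3 -c "
from h import *
plan([(car(-4,36,44),YA)])
a=vision.grab_frame('side')
cv2.imwrite('pics/b2.png',cv2.resize(bright(a[150:350,200:400]),(500,500)))"
```

```text
t 8.68 TCP [0.5367 0.0182 0.0672] F [ 0.0397  0.1475 -0.9185] w 0.0369 gf 30.7
[0.0002 0.0024 0.0232] [-0.0016  0.0002  0.0022]
```

View pics/b2.png

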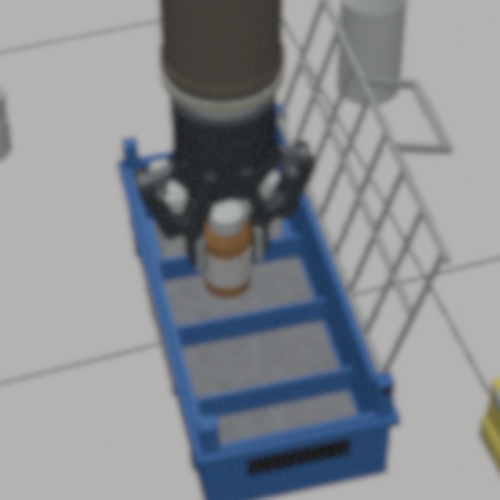

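The bottle hangs upright over the pocket beside the cold pack (base at crop 228,290, between the walls at rows 260 and 320). I lower it and release.

Request:
apply_moves(deltas=[[0, 0.001, 0.008, 0, 0, 0, 0], [0, 0.002, 0.015, 0, 0, 0, 0], [0, 0.002, 0.02, 0, 0, 0, 0], [0, 0.002, 0.023, 0, 0, 0, 0], [0, 0.002, 0.0235, 0, 0, 0, 0], [0, 0.002, 0.0235, 0, 0, 0, 0.055], [0, 0.002, 0.0235, 0, 0, 0, 0.055], [0, 0.002, 0.0235, 0, 0, 0, 0.055], [0, 0.002, 0.02, 0, 0, 0, 0.055], [0, 0.002, 0.005, 0, 0, 0, 0.055]])

```text
time: 9.57
position: [0.538, 0.0176, 0.0624]
ee_rot: [[0.069, 0.998, -0.003], [0.998, -0.069, -0.0], [-0.001, -0.003, -1.0]]
force: [0.0, 0.3, -0.3]
width: 0.0549
grip_force: 0.0
```

Request:
apply_moves(deltas=[[0, 0, -0.03, 0, 0, 0, 0.055], [0, 0, -0.06, 0, 0, 0, 0.055], [0, 0, -0.09, 0, 0, 0, 0.055], [0, -0.02, -0.11, 0, 0, 0, 0.07], [0.02, -0.045, -0.11, 0, 0, 0, 0.085], [0.05, -0.07, -0.11, 0, 0, 0, 0.085], [0.085, -0.09, -0.1, 0, 0, 0, 0.085], [0.12, -0.11, -0.1, 0, 0, 0, 0.085], [0.155, -0.13, -0.1, 0, 0, 0, 0.085], [0.185, -0.145, -0.1, 0, 0, 0, 0.085]])

```text
time: 10.4
position: [0.4054, 0.2143, 0.1637]
ee_rot: [[0.068, 0.998, -0.0], [0.998, -0.068, 0.001], [0.001, -0.0, -1.0]]
force: [1.6, -0.8, 0.8]
width: 0.0853
grip_force: 0.0
```

```bash
python3 -c "
from h import *
plan([((.3855,.2675,.10),YA),((.3855,.2675,.029),YA)])
b=vision.grab_frame('top');a=vision.grab_frame('side')
for n,im in(('side',a),('top',b)):
    m=cv2.inRange(cv2.cvtColor(im,cv2.COLOR_BGR2HSV),(3,110,30),(18,255,255));k,_,st,ce=cv2.connectedComponentsWithStats(m)
    print(n,[(st[i,4],ce[i].round(1)) for i in range(1,k) if st[i,4]>25])
    print(proj(n,car(-4,36,8+50)))
"
```

```text
t 10.4 TCP [0.4054 0.2143 0.1637] F [ 1.6176 -0.7826  0.7744] w 0.0853 gf 0.0
[ 0.0517 -0.0235  0.0638] [-0.0004 -0.001   0.0026]
[ 0.0516 -0.0234  0.1348] [-0.0004 -0.001   0.0026]
side [(np.int32(3364), array([79.2, 70.2])), (np.int32(788), array([216.4,  13.8])), (np.int32(1092), array([430.1,  42.8])), (np.int32(165), array([291.4, 255.3])), (np.int32(828), array([467.7, 293. ]))]
[[292.2525 251.9878]]
top [(np.int32(448), array([410.7, 143.5])), (np.int32(83), array([314.9, 261.5]))]
[[315.605  259.7054]]
```

Request:
apply_moves(deltas=[[0.03, -0.013, 0.01, 0, 0, 0, 0.075], [0.051, -0.023, 0.03, 0, 0, 0.002, 0.075], [0.051, -0.023, 0.06, 0, 0, 0.002, 0.075], [0.051, -0.023, 0.09, 0, 0, 0.002, 0.075], [0.051, -0.023, 0.115, 0, 0, 0.002, 0.075], [0.051, -0.023, 0.13, 0, 0, 0.002, 0.075], [0.051, -0.023, 0.137, 0, 0, 0.002, 0.075], [0.051, -0.023, 0.137, 0, 0, 0.002, 0.0], [0.051, -0.023, 0.137, 0, 0, 0.002, 0.0], [0.051, -0.023, 0.137, 0, 0, 0.002, 0.0]])

```text
time: 11.33
position: [0.3886, 0.2648, 0.0274]
ee_rot: [[0.071, 0.997, 0.001], [0.997, -0.071, 0.001], [0.001, 0.001, -1.0]]
force: [0.1, -0.8, -0.4]
width: 0.0468
grip_force: 30.8
```

Request:
apply_moves(deltas=[[0, 0, 0, 0, 0, 0, 0], [0, 0, 0, 0, 0, 0, 0], [0, 0, -0.02, 0, 0, 0, 0], [0, 0, -0.05, 0, 0, 0, 0], [0, 0, -0.085, 0, 0, 0, 0], [0, 0, -0.12, 0, 0, 0, 0], [-0.01, 0.005, -0.145, 0, 0, 0, 0], [-0.04, 0.02, -0.155, 0, 0, 0, 0], [-0.075, 0.04, -0.155, 0, 0, 0, 0], [-0.105, 0.06, -0.155, 0, 0, 0, 0]])

```text
time: 12.17
position: [0.4408, 0.1546, 0.1829]
ee_rot: [[0.069, 0.998, 0.002], [0.998, -0.069, 0.002], [0.002, 0.002, -1.0]]
force: [0.6, -0.1, -1.6]
width: 0.0467
grip_force: 31.3
```

```bash
python3 -c "
from h import *
plan([(car(-4,-36,180),YA)])"
```

```text
t 12.17 TCP [0.4408 0.1546 0.1829] F [ 0.6263 -0.0813 -1.5755] w 0.0467 gf 31.3
[-0.2013  0.1073  0.0026] [ 0.0019 -0.0024  0.0018]
```

Request:
apply_moves(deltas=[[-0.03, 0.016, 0, 0, 0, 0, 0], [-0.065, 0.035, 0, 0, 0, 0, 0], [-0.1, 0.053, 0, 0, 0, 0, 0], [-0.135, 0.072, 0, 0, 0, 0, 0], [-0.165, 0.088, 0, 0, 0, 0, 0], [-0.19, 0.101, 0, 0, 0, 0, 0], [-0.201, 0.107, 0, 0, 0, 0, 0], [-0.201, 0.107, 0.02, 0, 0, 0, 0], [-0.201, 0.107, 0.05, 0, 0, 0, 0], [-0.201, 0.107, 0.08, 0, 0, 0, 0]])

```text
time: 13.0
position: [0.5336, -0.0528, 0.1015]
ee_rot: [[0.072, 0.997, 0.003], [0.997, -0.072, 0.0], [0.001, 0.003, -1.0]]
force: [0.7, 0.8, -0.6]
width: 0.0468
grip_force: 31.3
```

```bash
python3 -c "
from h import *
plan([(car(-4,-36,35.5),YA)])"
```

```text
t 13.0 TCP [ 0.5336 -0.0528  0.1015] F [ 0.713   0.777  -0.5962] w 0.0468 gf 31.3
[-0.0008  0.0003  0.066 ] [ 0.003  -0.0006 -0.0009]
```

Request:
apply_moves(deltas=[[0, 0, 0.02, 0, 0, 0, 0], [0, 0, 0.035, 0, 0, 0, 0], [0, 0, 0.048, 0, 0, 0, 0], [0, 0, 0.057, 0, 0, 0, 0], [0, 0, 0.064, 0, 0, 0, 0], [0, 0, 0.066, 0, 0, 0, 0], [0, 0, 0.066, 0, 0, 0, 0.06], [0, 0, 0.066, 0, 0, 0, 0.062], [0, 0, 0.066, 0, 0, 0, 0.062], [0, 0, 0.05, 0, 0, 0, 0.062]])

```text
time: 13.83
position: [0.5317, -0.0522, 0.0502]
ee_rot: [[0.071, 0.997, -0.003], [0.998, -0.071, 0.0], [-0.0, -0.002, -1.0]]
force: [-0.2, 0.6, -0.1]
width: 0.0622
grip_force: 0.0
```

Request:
apply_moves(deltas=[[0, 0, -0.03, 0, 0, 0, 0.062], [0, 0, -0.06, 0, 0, 0, 0.062], [0, 0, -0.09, 0, 0, 0, 0.062], [-0.01, -0.01, -0.12, 0, 0, 0, 0.062], [-0.04, -0.03, -0.13, 0, 0, 0, 0.062], [-0.07, -0.05, -0.13, 0, 0, 0, 0.062], [-0.1, -0.07, -0.13, 0, 0, -0.05, 0.062], [-0.13, -0.09, -0.13, 0, 0, -0.1, 0.062], [-0.16, -0.11, -0.12, 0, 0, -0.2, 0.062], [-0.19, -0.13, -0.11, 0, 0, -0.3, 0.062]])

```text
time: 14.67
position: [0.3891, -0.234, 0.1621]
ee_rot: [[-0.232, 0.973, 0.003], [0.973, 0.232, -0.0], [-0.001, 0.003, -1.0]]
force: [0.1, -1.0, 0.6]
width: 0.0617
grip_force: 0.0
```

```bash
python3 - <<'E'
from h import *
plan([((.3995,-.2865,.16),16),((.3995,-.2865,.04),16)])
a=vision.grab_frame('side');b=vision.grab_frame('top')
for n,im in(('side',a),('top',b)):
    q=proj(n,car(-4,-36,74))[0]; r=proj(n,car(-4,36,86))[0]
    g=cv2.cvtColor(im,cv2.COLOR_BGR2GRAY)
    for nm,c in(('jar',q),('cap',r)):
        x,y=c.round().astype(int);w=g[y-14:y+15,x-14:x+15];m=(w>np.percentile(w,50)+20).astype(np.uint8)
        k,_,st,ce=cv2.connectedComponentsWithStats(m);i=1+st[1:,4].argmax() if k>1 else 0
        print(n,nm,c.round(1),"found",ce[i]+[x-14,y-14],st[i])
cv2.imwrite('pics/m1.png',np.hstack([cv2.resize(bright(a[180:440,210:410]),(400,520)),cv2.resize(bright(b[200:360,250:500]),(400,256)).repeat(1,0) if 0 else cv2.copyMakeBorder(cv2.resize(bright(b[200:360,250:500]),(400,256)),0,264,0,0,0)]))
E
```

```text
t 14.67 TCP [ 0.3891 -0.234   0.1621] F [ 0.1169 -1.0174  0.6365] w 0.0617 gf 0.0
[-0.0535 -0.0021  0.0022] [ 0.0027  0.0012 -0.045 ]
[-0.0534 -0.0024  0.1222] [ 0.0027  0.0012 -0.045 ]
side jar [301.1 273.6] found [298.1541 273.436 ] [  0   5  24  18 344]
side cap [292. 242.] found [291.2174 242.6   ] [  7  10  14  11 115]
top jar [348.4 261.7] found [345.1923 262.972 ] [  1   4  21  22 286]
top cap [315.3 258.1] found [314.3396 257.934 ] [  8   8  12  12 106]
```

Request:
apply_moves(deltas=[[-0.03, -0.001, 0, 0, 0, -0.03, 0.065], [-0.0535, -0.002, 0, 0, 0, -0.045, 0.065], [-0.0535, -0.002, 0.025, 0, 0, -0.045, 0.065], [-0.0535, -0.002, 0.055, 0, 0, -0.045, 0.065], [-0.0535, -0.002, 0.085, 0, 0, -0.045, 0.065], [-0.0535, -0.002, 0.105, 0, 0, -0.045, 0.065], [-0.0535, -0.002, 0.117, 0, 0, -0.045, 0.065], [-0.0535, -0.002, 0.117, 0, 0, -0.045, 0.0], [-0.0535, -0.002, 0.117, 0, 0, -0.045, 0.0], [-0.0535, -0.002, 0.117, 0, 0, -0.045, 0.0]])

```text
time: 15.6
position: [0.4004, -0.2857, 0.0453]
ee_rot: [[-0.27, 0.963, 0.001], [0.963, 0.27, -0.001], [-0.001, 0.001, -1.0]]
force: [0.2, 0.0, -0.1]
width: 0.0359
grip_force: 32.4
```

Request:
apply_moves(deltas=[[0, 0, 0, 0, 0, 0, 0], [0, 0, 0, 0, 0, 0, 0], [0, 0, -0.02, 0, 0, 0, 0], [0, 0, -0.05, 0, 0, 0, 0], [0, 0, -0.085, 0, 0, 0, 0], [0, 0, -0.12, 0, 0, 0.0, 0], [0, 0, -0.145, 0, 0, 0.1, 0], [0, 0, -0.15, 0, 0, 0.2, 0], [0, 0, -0.15, 0, 0, 0.3, 0], [0, 0, -0.15, 0, 0, 0.35, 0]])

```text
time: 16.43
position: [0.4003, -0.2853, 0.1957]
ee_rot: [[0.081, 0.997, 0.003], [0.997, -0.081, -0.0], [0.0, 0.003, -1.0]]
force: [-0.8, 0.4, -1.3]
width: 0.0359
grip_force: 32.4
```

```bash
python3 -c "
from h import *
plan([(car(-4,-108,195),YA)])"
```

```text
t 16.43 TCP [ 0.4003 -0.2853  0.1957] F [-0.8111  0.4238 -1.3368] w 0.0359 gf 32.4
[0.1698 0.1151 0.001 ] [ 0.0029  0.     -0.0108]
```

Request:
apply_moves(deltas=[[0.025, 0.017, 0, 0, 0, -0.01, 0], [0.055, 0.037, 0, 0, 0, -0.01, 0], [0.085, 0.057, 0, 0, 0, -0.01, 0], [0.115, 0.078, 0, 0, 0, -0.01, 0], [0.145, 0.098, 0, 0, 0, -0.01, 0], [0.163, 0.11, 0, 0, 0, -0.01, 0], [0.17, 0.115, 0, 0, 0, -0.01, 0], [0.17, 0.115, 0.02, 0, 0, -0.01, 0], [0.17, 0.115, 0.045, 0, 0, -0.01, 0], [0.17, 0.115, 0.07, 0, 0, -0.01, 0]])

```text
time: 17.27
position: [0.5276, -0.1251, 0.1245]
ee_rot: [[0.066, 0.998, 0.002], [0.998, -0.066, -0.0], [-0.0, 0.002, -1.0]]
force: [0.3, 1.2, -0.7]
width: 0.0357
grip_force: 32.4
```

```bash
python3 -c "
from h import *
plan([(car(-4,-108,53.5),YA)])"
```

```text
t 17.27 TCP [ 0.5276 -0.1251  0.1245] F [ 0.2742  1.1775 -0.6973] w 0.0357 gf 32.4
[-0.0003  0.0011  0.071 ] [0.0023 0.0002 0.0045]
```

Request:
apply_moves(deltas=[[0, 0, 0.02, 0, 0, 0, 0], [0, 0, 0.04, 0, 0, 0, 0], [0, 0, 0.053, 0, 0, 0, 0], [0, 0, 0.063, 0, 0, 0, 0], [0, 0, 0.07, 0, 0, 0, 0], [0, 0, 0.071, 0, 0, 0, 0], [0, 0, 0.071, 0, 0, 0, 0.05], [0, 0, 0.071, 0, 0, 0, 0.052], [0, 0, 0.071, 0, 0, 0, 0.052], [0, 0, 0.055, 0, 0, 0, 0.052]])

```text
time: 18.1
position: [0.5262, -0.1241, 0.0681]
ee_rot: [[0.066, 0.998, -0.003], [0.998, -0.066, 0.0], [0.0, -0.003, -1.0]]
force: [-0.3, -0.7, -0.0]
width: 0.0521
grip_force: 0.0
```

Request:
apply_moves(deltas=[[0, 0, -0.03, 0, 0, 0, 0.052], [0, 0, -0.065, 0, 0, 0, 0.052], [0, 0, -0.1, 0, 0, 0, 0.04], [0, 0, -0.14, 0, 0, 0, 0.035], [-0.02, -0.02, -0.17, 0, 0, 0, 0.035], [-0.04, -0.04, -0.2, 0, 0, 0, 0.035], [-0.04, -0.05, -0.22, 0, 0, 0, 0.035], [-0.04, -0.05, -0.22, 0, 0, 0, 0.035], [-0.04, -0.05, -0.22, 0, 0, 0, 0.035], [-0.04, -0.05, -0.22, 0, 0, 0, 0.035]])

```text
time: 18.93
position: [0.475, -0.1603, 0.2889]
ee_rot: [[0.065, 0.998, 0.0], [0.998, -0.065, 0.001], [0.001, 0.0, -1.0]]
force: [1.2, 0.2, -1.7]
width: 0.0349
grip_force: 0.0
```

```bash
python3 - <<'E'
from h import *
plan([((.678,-.024,.30),YA),((.678,-.024,.1956),YA)])
a=vision.grab_frame('side')
A=cv2.resize(bright(a[160:390,220:420]),(500,575))
for P in (car(-4,36,86),car(-4,-36,74),car(-4,-108,90),[.678,-.024,.2036]):
    q=((proj('side',P)[0]-[220,160])*2.5).round().astype(int);cv2.circle(A,tuple(map(int,q)),3,(0,0,255),-1)
cv2.imwrite('pics/m2.png',A)
E
```

```text
t 18.93 TCP [ 0.475  -0.1603  0.2889] F [ 1.2162  0.1705 -1.6896] w 0.0349 gf 0.0
[ 0.1492  0.1938 -0.0109] [ 0.0001 -0.0008  0.0059]
[0.1491 0.1937 0.0935] [ 0.0001 -0.0008  0.0059]
```

View pics/m2.png

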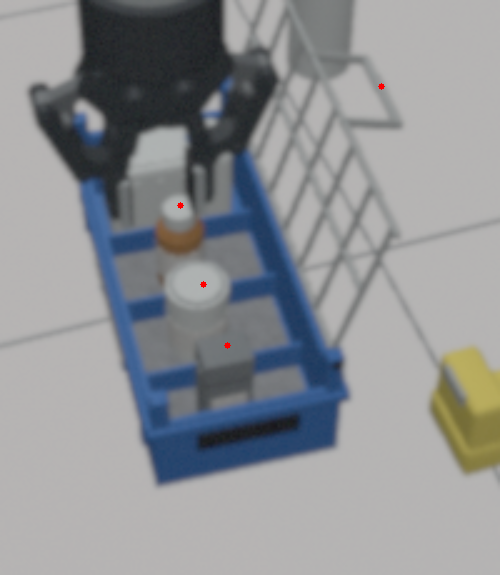

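All three containers stand upright in the right pockets: cap at (180,205), jar lid at (200,285), mailer top at (225,345). The handle is where I left it (380,90). Next I fetch the handle.

Request:
apply_moves(deltas=[[0.02, 0.025, -0.011, 0, 0, 0.006, 0.035], [0.045, 0.058, -0.011, 0, 0, 0.006, 0.035], [0.07, 0.09, -0.011, 0, 0, 0.006, 0.035], [0.095, 0.123, -0.011, 0, 0, 0.006, 0.035], [0.12, 0.156, -0.011, 0, 0, 0.006, 0.035], [0.14, 0.182, -0.011, 0, 0, 0.006, 0.035], [0.149, 0.194, -0.011, 0, 0, 0.006, 0.035], [0.149, 0.194, -0.011, 0, 0, 0.006, 0.035], [0.149, 0.194, 0.015, 0, 0, 0.006, 0.035], [0.149, 0.194, 0.04, 0, 0, 0.006, 0.035]])

```text
time: 19.82
position: [0.6786, -0.0259, 0.248]
ee_rot: [[0.072, 0.997, 0.0], [0.997, -0.072, -0.001], [-0.001, 0.0, -1.0]]
force: [0.1, 0.6, -0.5]
width: 0.035
grip_force: 0.0
```

```bash
python3 -c "
from h import *
plan([((.678,-.024,.1956),YA)])"
```

```text
t 19.82 TCP [ 0.6786 -0.0259  0.248 ] F [ 0.0733  0.6013 -0.523 ] w 0.035 gf 0.0
[ 0.0019 -0.0007  0.0524] [ 0.0004  0.0011 -0.0012]
```

Request:
apply_moves(deltas=[[0.002, -0.001, 0.02, 0, 0, 0, 0.035], [0.002, -0.001, 0.04, 0, 0, 0, 0.035], [0.002, -0.001, 0.052, 0, 0, 0, 0.035], [0.002, -0.001, 0.052, 0, 0, 0, 0.0], [0.002, -0.001, 0.052, 0, 0, 0, 0.0], [0.002, -0.001, 0.052, 0, 0, 0, 0.0], [0.002, -0.001, 0.052, 0, 0, 0, 0.0], [0.002, -0.001, 0.052, 0, 0, 0, 0.0], [0.002, -0.001, 0.052, 0, 0, 0, 0.0], [0.002, -0.001, 0.052, 0, 0, 0, 0.0]], squeeze=40)

```text
time: 20.65
position: [0.6772, -0.0236, 0.1977]
ee_rot: [[0.072, 0.997, 0.0], [0.997, -0.072, -0.0], [-0.0, 0.0, -1.0]]
force: [-3.2, -2.4, -2.0]
width: 0.0051
grip_force: 39.0
```

Request:
apply_moves(deltas=[[0, -0.003, -0.002, 0, 0, 0, 0], [0, -0.011, -0.007, 0, 0, 0, 0], [0, -0.019, -0.012, 0, 0, 0, 0], [0, -0.031, -0.017, 0, 0, 0, 0], [0, -0.043, -0.021, 0, 0, 0, 0], [0, -0.056, -0.024, 0, 0, 0, 0], [0, -0.068, -0.026, 0, 0, 0, 0], [0, -0.08, -0.026, 0, 0, 0, 0], [0, -0.093, -0.025, 0, 0, 0, 0], [0, -0.093, -0.025, 0, 0, 0, 0]])

```text
time: 21.48
position: [0.5815, -0.0169, 0.2217]
ee_rot: [[0.073, 0.997, -0.002], [0.997, -0.073, 0.0], [0.0, -0.003, -1.0]]
force: [1.2, -6.4, -16.1]
width: 0.0052
grip_force: 39.7
```

```bash
python3 -c "
from h import *
s=get_state();p=s['position'];print((p-C)@XD,p[2]+.008,flap(1.1),flap(1.0));plan([])"
```

```text
0.040796617483648635 0.2297265685181881 (np.float64(44.99917455151101), np.float64(225.99592030724648)) (np.float64(32.505504657754884), np.float64(223.66921502340946))
t 21.48 TCP [ 0.5815 -0.0169  0.2217] F [  1.2347  -6.3624 -16.0648] w 0.0052 gf 39.7
```

Request:
apply_moves(deltas=[[0, -0.012, 0.005, 0, 0, 0, 0], [0, -0.025, 0.009, 0, 0, 0, 0], [0, -0.037, 0.014, 0, 0, 0, 0], [0, -0.048, 0.02, 0, 0, 0, 0], [0, -0.059, 0.027, 0, 0, 0, 0], [0, -0.068, 0.035, 0, 0, 0, 0], [0, -0.077, 0.043, 0, 0, 0, 0], [0, -0.085, 0.053, 0, 0, 0, 0], [0, -0.092, 0.063, 0, 0, 0, 0], [0, -0.097, 0.071, 0, 0, 0, 0]])

```text
time: 22.32
position: [0.4901, -0.0102, 0.1526]
ee_rot: [[0.073, 0.997, 0.006], [0.997, -0.073, 0.0], [0.0, 0.006, -1.0]]
force: [7.4, -5.1, -0.3]
width: 0.0049
grip_force: 41.2
```

```bash
python3 -c "
from h import *
s=get_state();p=s['position'];print((p-C)@XD,p[2]+.008,flap(.11),flap(0.2));plan([])"
```

```text
-0.05080492095551497 0.16063201651229048 (np.float64(-52.66404311964227), np.float64(154.91955221464224)) (np.float64(-47.26387744755642), np.float64(165.0031159647395))
t 22.32 TCP [ 0.4901 -0.0102  0.1526] F [ 7.4096 -5.062  -0.2507] w 0.0049 gf 41.2
```

Request:
apply_moves(deltas=[[0, -0.002, 0.004, 0, 0, 0, 0], [0, -0.003, 0.008, 0, 0, 0, 0], [0, -0.004, 0.012, 0, 0, 0, 0], [0, -0.005, 0.016, 0, 0, 0, 0], [0, -0.006, 0.018, 0, 0, 0, 0], [0, -0.006, 0.02, 0, 0, 0, 0], [0, -0.006, 0.021, 0, 0, 0, 0], [0, -0.006, 0.021, 0, 0, 0, 0], [0, -0.006, 0.021, 0, 0, 0, 0], [0, -0.006, 0.021, 0, 0, 0, 0]])

```text
time: 23.15
position: [0.4842, -0.0094, 0.1346]
ee_rot: [[0.073, 0.997, 0.005], [0.997, -0.073, 0.004], [0.004, 0.005, -1.0]]
force: [-16.4, -1.2, 61.8]
width: 0.005
grip_force: 49.9
```

The divider is hard on its stop (TCP z 0.135, bar at 142 mm). I ease off, release, and lift.

Request:
apply_moves(deltas=[[0, 0.001, -0.001, 0, 0, 0, 0], [0, 0.001, -0.002, 0, 0, 0, 0], [0, 0.001, -0.002, 0, 0, 0, 0.03], [0, 0.001, -0.002, 0, 0, 0, 0.03], [0, 0.001, -0.002, 0, 0, 0, 0.03], [0, 0.001, -0.002, 0, 0, 0, 0.03], [0, 0.001, -0.02, 0, 0, 0, 0.03], [0, 0.001, -0.05, 0, 0, 0, 0.03], [0, 0.001, -0.08, 0, 0, 0, 0.03], [0, 0.001, -0.1, 0, 0, 0, 0.045]])

```text
time: 23.98
position: [0.4834, -0.0094, 0.2323]
ee_rot: [[0.072, 0.997, 0.001], [0.997, -0.072, -0.0], [0.0, 0.001, -1.0]]
force: [1.2, 0.9, -0.1]
width: 0.0408
grip_force: 0.0
```

```bash
python3 - <<'E'
from h import *
q=np.array([[.5735,-.3011],[.5871,-.3714],[.5442,-.3782],[.5306,-.3093]])
c=q.mean(0);d=q[0]+q[3]-q[1]-q[2];print(c,"long angle",np.degrees(np.arctan2(d[1],d[0])))
b=np.array([.5641,-.36405]);g=np.array([.5583,-.3332]);e=g-b;print("disp-but angle",np.degrees(np.arctan2(e[1],e[0])))
for n in("top","side"):
    im=vision.grab_frame(n);m=cv2.inRange(cv2.cvtColor(im,cv2.COLOR_BGR2HSV),(0,0,105),(180,60,255)) 
    x,y=proj(n,[.558,-.34,.02])[0].round().astype(int);g=cv2.GaussianBlur(cv2.cvtColor(im,cv2.COLOR_BGR2GRAY),(3,3),0)[y-30:y+31,x-34:x+35]
    bg=np.median(g);M=((g>bg+12)).astype(np.uint8);M=cv2.morphologyEx(M,cv2.MORPH_CLOSE,np.ones((15,15),np.uint8))
    cs=max(cv2.findContours(M,0,2)[0],key=cv2.contourArea);bx=cv2.boxPoints(cv2.minAreaRect(cs))+[x-34,y-30]
    w=np.array([onz(n,p,.02)[:2] for p in bx]);print(n,bg,w.mean(0),np.linalg.norm(w-np.roll(w,1,0),axis=1))
plan([])
E
```

```text
[ 0.5589 -0.34  ] long angle 101.05641298024825
disp-but angle 100.64768647720302Traceback (most recent call last):
  File "<stdin>", line 9, in <module>
ValueError: max() iterable argument is empty
```

```bash
python3 -c "
from h import *
plan([((.5585,-.34,.14),11),((.5585,-.34,.012),11)])"
```

```text
t 24.03 TCP [ 0.485  -0.0095  0.2351] F [ 2.2238 -0.7264  3.3017] w 0.045 gf 0.0
[-0.3244  0.0968  0.0951] [ 0.0054 -0.0008 -0.2647]
[-0.3246  0.0961  0.2231] [ 0.0054 -0.0008 -0.2647]
```

Request:
apply_moves(deltas=[[-0.03, 0.009, 0, 0.001, 0, -0.03, 0.065], [-0.065, 0.019, 0, 0.003, 0, -0.06, 0.065], [-0.1, 0.03, 0, 0.005, 0, -0.09, 0.065], [-0.135, 0.04, 0, 0.005, 0, -0.12, 0.065], [-0.17, 0.051, 0.0, 0.005, 0, -0.15, 0.065], [-0.205, 0.061, 0.02, 0.005, 0, -0.18, 0.065], [-0.24, 0.072, 0.04, 0.005, 0, -0.21, 0.065], [-0.275, 0.082, 0.06, 0.005, 0, -0.24, 0.065], [-0.305, 0.091, 0.08, 0.005, 0, -0.26, 0.065], [-0.3245, 0.097, 0.095, 0.005, 0, -0.265, 0.065]])

```text
time: 24.87
position: [0.5553, -0.3432, 0.1327]
ee_rot: [[-0.191, 0.982, -0.007], [0.982, 0.191, -0.001], [0.001, -0.007, -1.0]]
force: [-0.3, 0.5, 0.3]
width: 0.0648
grip_force: 0.0
```

```bash
python3 -c "
from h import *
plan([((.5585,-.34,.012),11)])
a=vision.grab_frame('side');b=vision.grab_frame('top')
for n,im in(('side',a),('top',b)):
    m=cv2.inRange(cv2.cvtColor(im,cv2.COLOR_BGR2HSV),(50,90,20),(90,255,255));k,_,st,ce=cv2.connectedComponentsWithStats(m)
    print(n,[(st[i,4],ce[i].round(1),onz(n,ce[i],.02)) for i in range(1,k) if st[i,4]>25])
"
```

```text
t 24.87 TCP [ 0.5553 -0.3432  0.1327] F [-0.3277  0.5206  0.2838] w 0.0648 gf 0.0
[0.0024 0.0046 0.1207] [-0.0068 -0.0007 -0.0002]
side [(np.int32(223), array([368.5, 417.6]), array([ 0.5561, -0.3341,  0.02  ]))]
top [(np.int32(123), array([469.9, 256.1]), array([ 0.5584, -0.3322,  0.02  ]))]
```

Request:
apply_moves(deltas=[[0.001, 0.002, 0.02, -0.005, 0, 0, 0.065], [0.002, 0.003, 0.04, -0.005, 0, 0, 0.065], [0.002, 0.003, 0.06, -0.005, 0, 0, 0.065], [0.002, 0.003, 0.08, -0.005, 0, 0, 0.065], [0.002, 0.003, 0.085, -0.005, 0, 0, 0.065], [0.002, 0.003, 0.085, -0.005, 0, 0, 0.065], [0.002, 0.003, 0.085, -0.005, 0, 0, 0.065], [0.002, 0.003, 0.085, -0.005, 0, 0, 0.065], [0.002, 0.003, 0.085, -0.005, 0, 0, 0.065], [0.002, 0.003, 0.085, -0.005, 0, 0, 0.065]])

```text
time: 25.8
position: [0.559, -0.3376, 0.0514]
ee_rot: [[-0.192, 0.981, 0.002], [0.981, 0.192, 0.0], [-0.0, 0.001, -1.0]]
force: [-0.7, 0.6, 0.4]
width: 0.0651
grip_force: 0.0
```

```bash
python3 -c "
from h import *
plan([((.5585,-.34,.012),11)])"
```

```text
t 25.8 TCP [ 0.559  -0.3376  0.0514] F [-0.6583  0.5587  0.4046] w 0.0651 gf 0.0
[-0.0022 -0.001   0.0394] [0.0015 0.0003 0.001 ]
```

Request:
apply_moves(deltas=[[-0.002, -0.001, 0.01, 0.001, 0, 0, 0.065], [-0.002, -0.001, 0.02, 0.001, 0, 0, 0.065], [-0.002, -0.001, 0.03, 0.001, 0, 0, 0.06], [-0.002, -0.001, 0.036, 0.001, 0, 0, 0.06], [-0.002, -0.001, 0.038, 0.001, 0, 0, 0.06], [-0.002, -0.001, 0.038, 0.001, 0, 0, 0.0], [-0.002, -0.001, 0.038, 0.001, 0, 0, 0.0], [-0.002, -0.001, 0.038, 0.001, 0, 0, 0.0], [-0.002, -0.001, 0.038, 0.001, 0, 0, 0.0], [-0.002, -0.001, 0.038, 0.001, 0, 0, 0.0]], squeeze=30)

```text
time: 26.63
position: [0.558, -0.3395, 0.0126]
ee_rot: [[-0.192, 0.981, -0.001], [0.981, 0.192, 0.0], [0.0, -0.001, -1.0]]
force: [-1.1, 0.3, -0.0]
width: 0.0455
grip_force: 31.8
```

Request:
apply_moves(deltas=[[0, 0, 0, 0, 0, 0, 0], [0, 0, -0.015, 0, 0, 0, 0], [0, 0, -0.04, 0, 0, 0, 0], [0, 0, -0.07, 0, 0, 0, 0], [0, 0, -0.1, 0, 0, 0.0, 0], [0, 0, -0.13, 0, 0, 0.1, 0], [0, 0, -0.16, 0, 0, 0.2, 0], [0, 0, -0.17, 0, 0, 0.262, 0], [0, 0, -0.17, 0, 0, 0.262, 0], [0, 0, -0.17, 0, 0, 0.262, 0]])

```text
time: 27.47
position: [0.5581, -0.3395, 0.1832]
ee_rot: [[0.067, 0.998, 0.0], [0.998, -0.067, 0.0], [0.0, 0.0, -1.0]]
force: [0.0, 0.8, -1.3]
width: 0.0454
grip_force: 31.9
```

```bash
python3 -c "
from h import *
plan([(car(-3,-108,185),YA)])"
```

```text
t 27.47 TCP [ 0.5581 -0.3395  0.1832] F [ 0.0201  0.7519 -1.2751] w 0.0454 gf 31.9
[ 0.2116 -0.0424 -0.0018] [ 0.0002 -0.      0.0039]
```

Request:
apply_moves(deltas=[[0.025, -0.005, 0, 0, 0, 0.004, 0], [0.055, -0.011, 0, 0, 0, 0.004, 0], [0.085, -0.017, 0, 0, 0, 0.004, 0], [0.115, -0.023, 0, 0, 0, 0.004, 0], [0.145, -0.029, 0, 0, 0, 0.004, 0], [0.175, -0.035, 0, 0, 0, 0.004, 0], [0.2, -0.04, 0, 0, 0, 0.004, 0], [0.212, -0.042, 0, 0, 0, 0.004, 0], [0.212, -0.042, 0.02, 0, 0, 0.004, 0], [0.212, -0.042, 0.045, 0, 0, 0.004, 0]])

```text
time: 28.3
position: [0.5311, -0.1235, 0.1372]
ee_rot: [[0.067, 0.998, 0.0], [0.998, -0.067, 0.001], [0.001, 0.0, -1.0]]
force: [0.3, -0.5, -0.8]
width: 0.0456
grip_force: 31.9
```

```bash
python3 -c "
from h import *
plan([(car(-3,-108,115.5),YA)])"
```

```text
t 28.3 TCP [ 0.5311 -0.1235  0.1372] F [ 0.3306 -0.5258 -0.7928] w 0.0456 gf 31.9
[-0.0021 -0.0011  0.0217] [ 0.0003 -0.0011  0.0032]
```

Request:
apply_moves(deltas=[[-0.001, -0.001, 0.006, 0, 0, 0, 0], [-0.002, -0.001, 0.012, 0, 0, 0, 0], [-0.002, -0.001, 0.017, 0, 0, 0, 0], [-0.002, -0.001, 0.02, 0, 0, 0, 0], [-0.002, -0.001, 0.021, 0, 0, 0, 0], [-0.002, -0.001, 0.0215, 0, 0, 0, 0], [-0.002, -0.001, 0.022, 0, 0, 0, 0], [-0.002, -0.001, 0.022, 0, 0, 0, 0], [-0.002, -0.001, 0.022, 0, 0, 0, 0], [-0.002, -0.001, 0.022, 0, 0, 0, 0]])

```text
time: 29.13
position: [0.5296, -0.127, 0.1157]
ee_rot: [[0.073, 0.997, -0.001], [0.997, -0.073, 0.0], [0.0, -0.001, -1.0]]
force: [-0.9, 0.5, -1.5]
width: 0.0453
grip_force: 31.8
```

Request:
apply_moves(deltas=[[0, 0, 0.0005, 0, 0, 0, 0], [0, 0, 0.001, 0, 0, 0, 0], [0, 0, 0.0015, 0, 0, 0, 0], [0, 0, 0.0015, 0, 0, 0, 0], [0, 0, 0.0015, 0, 0, 0, 0], [0, 0, 0.0015, 0, 0, 0, 0], [0, 0, 0.0015, 0, 0, 0, 0], [0, 0, 0.0015, 0, 0, 0, 0], [0, 0, 0.0015, 0, 0, 0, 0], [0, 0, 0.0015, 0, 0, 0, 0]])

```text
time: 29.97
position: [0.5295, -0.127, 0.114]
ee_rot: [[0.073, 0.997, -0.001], [0.997, -0.073, 0.001], [0.0, -0.001, -1.0]]
force: [-2.0, 0.8, 3.9]
width: 0.0452
grip_force: 32.4
```

Contact is at the expected height, which also confirms the divider is down. Release slowly, lift, and retreat.

Request:
apply_moves(deltas=[[0, 0, 0, 0, 0, 0, 0.05], [0, 0, 0, 0, 0, 0, 0.055], [0, 0, 0, 0, 0, 0, 0.06], [0, 0, 0, 0, 0, 0, 0.06], [0, 0, -0.01, 0, 0, 0, 0.06], [0, 0, -0.03, 0, 0, 0, 0.06], [0, 0, -0.06, 0, 0, 0, 0.06], [0, 0, -0.09, 0, 0, 0, 0.06], [-0.03, -0.02, -0.12, 0, 0, 0, 0.06], [-0.06, -0.05, -0.14, 0, 0, 0, 0.06]])

```text
time: 30.8
position: [0.4843, -0.1771, 0.2522]
ee_rot: [[0.069, 0.998, 0.002], [0.998, -0.069, -0.001], [-0.001, 0.002, -1.0]]
force: [-0.8, -1.4, 0.4]
width: 0.0597
grip_force: 0.0
```

Request:
apply_moves(deltas=[[-0.03, -0.02, 0, 0, 0, 0, 0.06], [-0.06, -0.05, 0, 0, 0, 0, 0.06], [-0.09, -0.07, 0, 0, 0, 0, 0.06], [-0.12, -0.09, 0, 0, 0, 0, 0.06], [-0.15, -0.09, 0, 0, 0, 0, 0.06], [-0.18, -0.09, 0, 0, 0, 0, 0.06], [-0.2, -0.09, 0, 0, 0, 0, 0.06], [-0.2, -0.09, 0, 0, 0, 0, 0.06], [-0.2, -0.09, 0, 0, 0, 0, 0.06], [-0.2, -0.09, 0, 0, 0, 0, 0.06]])

```text
time: 31.63
position: [0.3778, -0.3694, 0.2495]
ee_rot: [[0.073, 0.997, -0.001], [0.997, -0.073, 0.001], [0.001, -0.001, -1.0]]
force: [0.4, 1.0, -0.0]
width: 0.0597
grip_force: 0.0
```

```bash
python3 -c "
from h import *
plan([])
a=vision.grab_frame('side');b=vision.grab_frame('top')
for n,im in(('side',a),('top',b)):
    m=cv2.inRange(cv2.cvtColor(im,cv2.COLOR_BGR2HSV),(50,90,20),(90,255,255));k,_,st,ce=cv2.connectedComponentsWithStats(m)
    print(n,[(st[i,4],ce[i].round(1)) for i in range(1,k) if st[i,4]>25],proj(n,car(-3,-101,122.5)))
cv2.imwrite('pics/end.png',np.hstack([cv2.resize(bright(a[120:360,220:510]),(420,348)),cv2.resize(bright(b[110:310,190:440]),(380,348))]))"
```

```text
t 31.63 TCP [ 0.3778 -0.3694  0.2495] F [ 0.3885  1.0197 -0.0153] w 0.0597 gf 0.0
side [(np.int32(156), array([310.1, 284.5]))] [[310.5974 282.6256]]
top [(np.int32(141), array([381.8, 261.3]))] [[380.9323 261.1762]]
```

View pics/end.png

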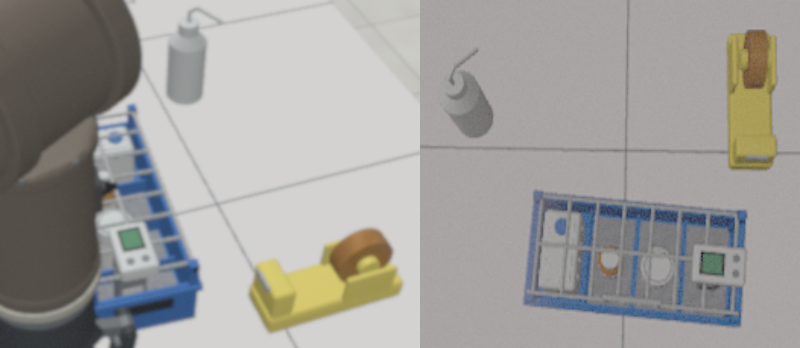

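Everything is in place. The logger lies flat, display up, over the mailer pocket (top crop 715,265). The divider is level, the containers are under it, and the bystanders have not moved.

```bash
python3 -c "
from workcell import job
print(job.hand_in())"
```

```text
the job is handed in; nothing more can be done
None
```

The job is handed in at about 32 s of the 138 s allowed: the bottle, jar and mailer stand in their pockets under the closed divider, the logger lies flat and display up above the mailer, and the wash bottle and tape dispenser look unmoved in the final picture.

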